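# Knock the bench dogs home

## Task

On the wooden holding board one of three bench dogs is the stop for the metal casing, whose end rests against it: leave that dog standing, and with the mallet knock the other two down fully home. Their blind holes are not equally deep: feel when each one bottoms and stop there, without crushing its sprung cap (it bears about 25 N). Touch the dogs only with the mallet, leave the casing and everything else where it is, and finally stand the mallet back on the bench beside the board, upright on its striking face.

Things in the scene. Friction and masses are not known exactly. Their poses are not given: they have to be found in the camera images.
- mallet: Mallet with a black rubber head, an upright cylinder 52 mm across and 76 mm tall, standing on one flat face on the bench; wooden handle, 24 mm wide and 28 mm high, runs level from the head along the mallet's -x, axis 38 mm above the face, its far end 170 mm from the head's axis. 0.36 to 0.56 kg. Origin: centre of the lower (striking) face; z up along the head's axis.
- board: Fixed light-wood holding board, 260 (x) x 310 (y) x 40 mm thick. Origin: centre of its underside, on the bench, z up; its top is at z = 0.040. Its three dog holes are in a row along its y, at x = -70 mm, y = -95, 0, +95 mm.
- dog0_top (a point): Centre of the top face of bench dog 0's cap: a steel peg 24 mm across with a round cap 30 mm across and 12 mm high, in one of the board's three holes (which one varies).
- dog1_top (a point): Centre of the top face of bench dog 1's cap: a steel peg 24 mm across with a round cap 30 mm across and 12 mm high, in one of the board's three holes (which one varies).
- dog2_top (a point): Centre of the top face of bench dog 2's cap: a steel peg 24 mm across with a round cap 30 mm across and 12 mm high, in one of the board's three holes (which one varies).
- dog0 (a joint): How far bench dog 0 is down from fully raised (m): its top then stands 40 mm less this value above the board, 33 to 39 mm at the start, and 3 to 21 mm when home on the hard bottom of its hole (differs per dog, not visible). A side spring grips it: it stays where it is left and takes 3 to 8 N to move down.
- dog1 (a joint): How far bench dog 1 is down from fully raised (m): its top then stands 40 mm less this value above the board, 33 to 39 mm at the start, and 3 to 21 mm when home on the hard bottom of its hole (differs per dog, not visible). A side spring grips it: it stays where it is left and takes 3 to 8 N to move down.
- dog2 (a joint): How far bench dog 2 is down from fully raised (m): its top then stands 40 mm less this value above the board, 33 to 39 mm at the start, and 3 to 21 mm when home on the hard bottom of its hole (differs per dog, not visible). A side spring grips it: it stays where it is left and takes 3 to 8 N to move down.
- cap0 (a joint): How far the cap of dog0 is squeezed down onto its spring (m), 0 when free: about 4 N per mm; beyond 6.5 mm (26 N) it is crushed.
- cap1 (a joint): How far the cap of dog1 is squeezed down onto its spring (m), 0 when free: about 4 N per mm; beyond 6.5 mm (26 N) it is crushed.
- cap2 (a joint): How far the cap of dog2 is squeezed down onto its spring (m), 0 when free: about 4 N per mm; beyond 6.5 mm (26 N) it is crushed.
- casing: Aluminium power-supply casing, 130 (x) x 80 (y) x 45 mm high, loose on the board, its -x end resting against one of the dogs (that dog's axis lies 81 mm along -x of the casing's origin). Origin: centre of its underside.
- tin: Closed steel tin, 50 mm across, 55 mm high, standing on the board some 40 mm clear of a dog. Origin: centre of its underside.
- spool: Spool of solder, 48 mm across, 45 mm high, standing on the board some 40 mm clear of a dog. Origin: centre of its underside.
- meter: Black multimeter lying flat on the bench, 130 x 90 x 41 mm. Origin: centre of its underside.
- screwdriver: Screwdriver lying on the bench along its own x. A bystander.
- flux_pot: Small copper bowl, 60 mm across, 35 mm high, on the bench. A bystander.
Things that resemble listed ones, but are neither listed nor needed, are in the scene too. Several things have the shape of the mallet; the one meant has the colours described above. Several things have the shape of the casing; the one meant has the colours described above.

How it is judged:
By the outcome, as a careful person would: the job done as asked, in the order asked, and still so for the second after the job is handed in, with the robot touching nothing.
It also fails if it takes over 54 s, if anything falls off the work surface, if the arm or the gripper's body presses on something with over 40 N, if the wrist force passes 120 N, or if a joint passes its speed limit or range.

## Robot

A 6-joint arm with a two-finger parallel gripper is mounted at the origin on the work surface. World frame = base frame: x ahead of the robot, y to its left, z up, the work surface at z = 0. Lengths are in m, angles in rad, forces in N, time in s.
With the tool pointing down it reaches from about 0.3 to 0.85 m from the base axis. Payload 4.2 kg.
Tool frame: the origin (TCP) lies between the finger pads; the fingertips stand 19 mm ahead of it and the grasp point (between the pads) is the TCP; z points along the fingers, y is the line along which they close (so a half turn about z gives the same grasp; the last joint's range is limited). The gripper opens to 91 mm and grips with 3 to 60 N. Pads are 32 mm wide; open, the fingers measure 118 mm over their backs; the gripper's body (76 mm by 178 mm) begins 60 mm behind the grasp point.
Start: joints at [1.181, 0.32, 1.565, -0, 1.257, -0.02], TCP at [0.208, 0.536, 0.201] pointing down, gripper open.
Joint ranges: [-3.11, 3.11], [-0.84, 2.01], [0.21, 2.61], [-1.34, 4.49], [0.05, 2.63], [-2.56, 2.56]. Speed limits (rad/s): [2.57, 2.57, 3.14, 3.14, 3.14, 3.14].

## Interface

Orientations are given as [roll, pitch, yaw] about the fixed x, y, z axes, in that order (R = Rz(yaw) Ry(pitch) Rx(roll)).
In Python, from plant import manip gives the robot as it stands.
- The arm moves only by the tool move_arm, never from a script. Its argument "rows" is a list of rows, each a list of 7 numbers: the shift along the tool's x, y, z in cm, then the turn, a rotation vector about the tool's x, y, z in rad, then the opening, from 0 (shut) to 1 (fully open). In form: [[tx, ty, tz, wx, wy, wz, fingers], ...]. A call has exactly 5 rows; each row is the pose to reach, as a shift and turn from the pose commanded when the call began, along the tool's axes at that moment; what a row does not reach only later rows make up. A row lasts 1/10 s, in which the tool goes at most 50 mm and 8.59 degrees, less where a joint would pass 70% of its speed; a pose out of reach is approached as far as the arm can. A call with a gripper value outside its range is refused whole. The fingers move at their own pace and stop on an object; "force" is the grip in N (left out, the last holds). Time passes only in rows, so rows that repeat a pose let the fingers close, or fill a call up. It gives the time, the measured TCP pose, the force, the opening and the grip force at its end, in the units of the state.
- manip.state(): the state, without advancing time (a new reading comes with each control period).
- manip.capture(name): name is "scene" or "top" or "wrist"; returns a dict with "frame" (384x512x3 uint8, red, green, blue), "intrinsics" (3x3 intrinsics, pixels), "rvec" (rotation vector, rad) and "tvec" (3), from world to camera coordinates, as OpenCV has them. Camera axes: x right, y down, z forward; pixel columns grow to the right and rows downward; lengths in m; the calibration is good to about 2 mm. A picture is of the moment at which its call begins. There is no depth.
- manip.sign_off(): hands the job in; it is judged then, once.
Trained networks look in a picture, given as the dict that the camera call returned (one of the last four; its "shot" number tells which), for a name from the list of things; names that differ only in an ending like _2 or _b are one class to them, and where a whole thing is asked for, a point or a joint stands for the part that bears it (a point fixed in the world has none). Each returns a list of dicts, best first, with "confidence" (0 to 1); they miss things now and then, are a little off and sometimes report something else, mostly with a low value. They report only what shows in the picture. A call takes as long as a camera call. They do not tell look-alikes from the thing itself.
- manip.boxes_of(picture, query): "at" ([x, y, z] in m, in world coordinates, good to about 4 mm: the middle of the surface that is visible of it).
- manip.silhouettes(picture, query): "mask" (384x512 bool, what is visible of it).
The state is a dict: "time_s": time; "q": joint angles; "qvel": joint speeds; "joint_efforts": joint torques, N m; "tool_pos": TCP position; "eef_rot": TCP orientation; "wrist_force": force on the tool from outside, world axes, zero at the start; "ft_torque": the same for the moment, N m; "gripper_width": finger opening in m; "finger_force": force on a finger pad.
Only numpy, scipy, OpenCV 4.12 (cv2) and the standard library are available. Lean on these libraries where they do the work, as an engineer would, in place of code of your own. Each camera call takes 0.05 s, during which the arm holds its last target. There are 200 camera calls.

## Working session

There is one attempt and no reset: what is moved stays moved. The work goes in short steps, Python scripts to look and compute and a tool call to move; the robot and the scene stay as the last step left them, time stands still between calls to the robot, and variables do not carry over. Pictures are saved under pics/ and viewed, at most 10 in all, crops included, and the job is handed in when it is done.

Besides the shell and the picture viewer there is one more tool, called after "Request:" as a command line: name --pt "numbers of a row" for each row, then --argument value for the rest. move_arm: Moves the arm, as the interface text tells. Its arguments: {"type":"object","properties":{"rows":{"type":"array","items":{"type":"array","items":{"type":"number"}}},"force":{"type":"number"}},"required":["rows"]}

```bash
mkdir -p pics; ls; python3 - <<'E'
from plant import manip
import cv2,numpy as np
for n in ("scene","top"):
    p=manip.capture(n); cv2.imwrite(f"pics/{n}0.png",p["frame"][:,:,::-1])
    np.savez(f"{n}0.npz",**{k:p[k] for k in("intrinsics","rvec","tvec")})
    for q in ("mallet","board","dog0_top","casing","tin","spool","meter","screwdriver","flux_pot"):
        print(n,q,[(np.round(b["at"],3).tolist(),round(b["confidence"],2)) for b in manip.boxes_of(p,q)][:5])
print(manip.state())
E
```

```text
pics
scene mallet [([0.48, -0.241, 0.049], 0.96)]
scene board [([0.654, 0.106, 0.037], 0.78)]
scene dog0_top [([0.546, -0.035, 0.074], 0.5)]
scene casing [([0.622, 0.076, 0.086], 0.88), ([0.328, 0.186, 0.045], 0.69), ([0.678, -0.231, 0.028], 0.61)]
scene tin [([0.628, -0.02, 0.089], 0.86), ([0.516, 0.148, 0.08], 0.16)]
scene spool [([0.592, 0.165, 0.085], 0.6)]
scene meter [([0.656, -0.393, 0.036], 0.57), ([0.524, 0.056, 0.075], 0.33)]
scene screwdriver [([0.311, 0.382, 0.019], 0.57), ([0.677, -0.233, 0.024], 0.3)]
scene flux_pot [([0.678, -0.234, 0.029], 0.91), ([0.479, -0.239, 0.05], 0.7)]
top mallet [([0.43, -0.257, 0.053], 0.91), ([0.154, -0.335, 0.055], 0.68)]
top board [([0.574, 0.062, 0.041], 0.81)]
top dog0_top [([0.538, -0.04, 0.081], 0.49)]
top casing [([0.599, 0.066, 0.085], 0.92), ([0.303, 0.174, 0.044], 0.59)]
top tin [([0.534, -0.041, 0.077], 0.4)]
top spool [([0.583, 0.157, 0.081], 0.71)]
top meter [([0.638, -0.398, 0.033], 0.65), ([0.537, -0.039, 0.079], 0.37)]
top screwdriver [([0.3, 0.379, 0.023], 0.8)]
top flux_pot [([0.684, -0.227, 0.017], 0.51)]
{'time_s': 1.0, 'q': array([ 1.18100193e+00,  3.19622171e-01,  1.56446879e+00, -1.73369414e-05,
        1.25741782e+00, -1.99897609e-02]), 'qvel': array([-0.00220431,  0.0003766 ,  0.00128948, -0.00146648,  0.00177938,
       -0.00068144]), 'joint_efforts': array([-1.91373299e-03, -4.12358701e+01, -2.32234365e+01,  7.22939847e-02,
        3.76939005e-02,  1.93788128e-05]), 'tool_pos': array([0.2078338 , 0.53615476, 0.20137534]), 'eef_rot': array([3.14150912e+00, 1.81663240e-05, 2.77179336e+00]), 'wrist_force': array([ 0.21258836, -0.08840812, -0.22371771]), 'ft_torque': array([-0.02066103, -0.00764235, -0.01777265]), 'finger_force': 0.0, 'gripper_width': 0.09135203945034097}
```

View pics/top0.png

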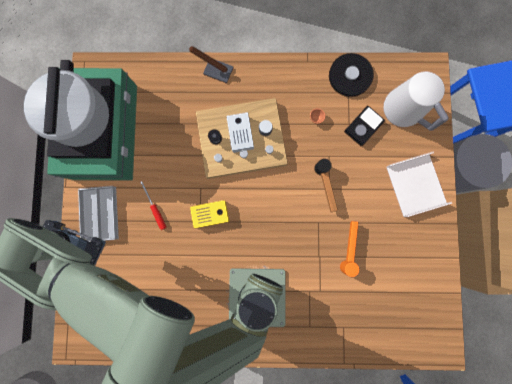

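View pics/scene0.png

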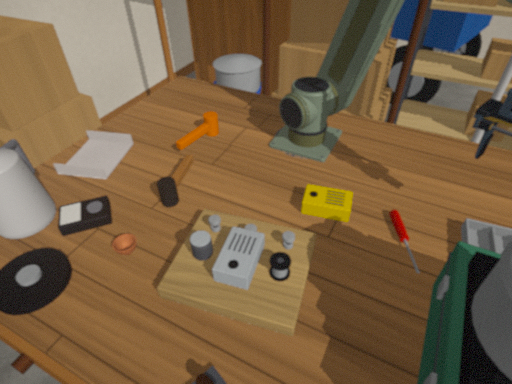

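The top view shows the mallet head at (323,166) with its handle running to (332,210). The dogs are at about (219,158), (244,153) and (269,149). The casing at (239,131) rests against the middle dog. In the scene view the outer dogs show at (214,221) and (288,238), and the casing hides the middle one.

```bash
cat > h.py <<'E'
import cv2,numpy as np
def ray(c,uv,z):
    K,R,t=c["intrinsics"],cv2.Rodrigues(np.array(c["rvec"]))[0],np.array(c["tvec"]).reshape(3)
    d=R.T@np.linalg.inv(K)@np.array([uv[0],uv[1],1.]); o=-R.T@t
    return o+d*(z-o[2])/d[2]
def proj(c,P):
    return cv2.projectPoints(np.float64(P).reshape(-1,3),np.array(c["rvec"]),np.array(c["tvec"]),c["intrinsics"],None)[0].reshape(-1,2)
E
python3 - <<'E'
from plant import manip
import cv2,numpy as np
from h import *
p=manip.capture("top")
for q in("mallet","board","casing"):
    for s in manip.silhouettes(p,q)[:2]:
        m=s["mask"].astype(np.uint8); c=max(cv2.findContours(m,0,1)[0],key=cv2.contourArea)
        r=cv2.minAreaRect(c); z={"mallet":.05,"board":.04,"casing":.085}[q]
        print(q,round(s["confidence"],2),r,[np.round(ray(p,x,z)[:2],3).tolist() for x in cv2.boxPoints(r)], np.round(ray(p,r[0],z),3))
for uv in((219,158),(244,153.5),(269,149.5)): print(uv,ray(p,uv,.076))
print("head",ray(p,(323,166),.076), "handle end",ray(p,(333,210),.052))
f=p["frame"][:,:,::-1]
a=cv2.resize(f[95:180,190:290],None,fx=5,fy=5,interpolation=2)
b=cv2.resize(f[150:220,300:350],None,fx=5,fy=5,interpolation=2)
o=np.zeros((425,760,3),np.uint8); o[:,:500]=a; o[:350,505:755]=b
cv2.imwrite("pics/crop.png",o)
E
```

```text
mallet 0.96 ((349.0, 249.0), (54.0, 18.0), 90.0) [[0.277, -0.297], [0.278, -0.362], [0.086, -0.358], [0.086, -0.294]] [ 0.181 -0.328  0.05 ]
mallet 0.83 ((325.0101318359375, 185.40773010253906), (51.4330940246582, 15.943359375), 82.23483276367188) [[0.501, -0.204], [0.509, -0.262], [0.321, -0.285], [0.313, -0.227]] [ 0.41  -0.245  0.05 ]
board 0.54 ((243.60003662109375, 153.70001220703125), (7.155416965484619, 6.708203315734863), 63.43495178222656) [[0.535, 0.073], [0.547, 0.051], [0.522, 0.039], [0.511, 0.061]] [0.529 0.056 0.04 ]
casing 0.91 ((239.770263671875, 132.62164306640625), (37.64736557006836, 22.358261108398438), 80.53767395019531) [[0.66, 0.121], [0.674, 0.041], [0.536, 0.017], [0.522, 0.096]] [0.597 0.069 0.085]
casing 0.82 ((209.3839874267578, 214.1119842529297), (22.181795120239258, 36.134864807128906), 79.69515228271484) [[0.327, 0.244], [0.351, 0.117], [0.274, 0.102], [0.25, 0.228]] [0.301 0.173 0.085]
(219, 158) [0.50485049 0.14360688 0.076     ]
(244, 153.5) [0.52203567 0.05272479 0.076     ]
(269, 149.5) [ 0.53737629 -0.03821104  0.076     ]
head [ 0.47780471 -0.23357078  0.076     ] handle end [ 0.32027613 -0.27217972  0.052     ]
```

View pics/crop.png

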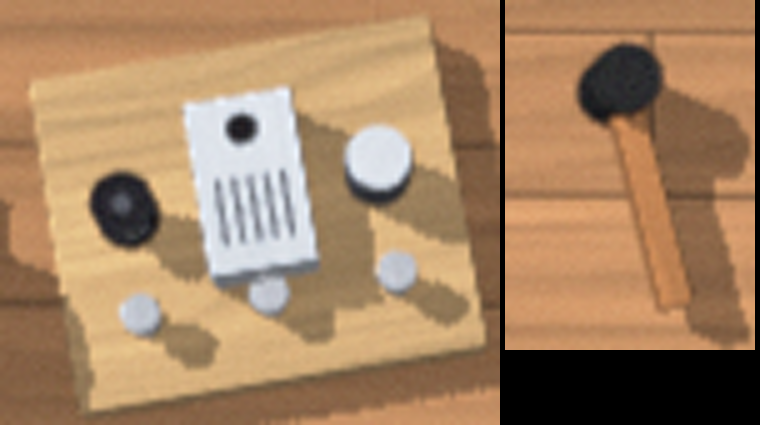

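The crop puts the dog tops at (140,313), (268,292) and (397,271), with the casing against the middle one. The mallet head's top is centred near (628,76), and its handle end is near (674,303).

```bash
cat >> h.py <<'E'
def row(x,y,z,yaw):
    from plant import manip
    from scipy.spatial.transform import Rotation as Ro
    s=manip.state(); R=Ro.from_euler("xyz",s["eef_rot"]); T=Ro.from_euler("xyz",[np.pi,0,yaw])
    d=R.inv().apply(np.array([x,y,z])-s["tool_pos"])*100
    print("row",np.round(d,2),np.round((R.inv()*T).as_rotvec(),3),"pos",np.round(s["tool_pos"],4),"rot",np.round(s["eef_rot"],3),"F",np.round(s["wrist_force"],2),"w",round(s["gripper_width"],4),"ff",round(s["finger_force"],1),"t",s["time_s"],"q",np.round(s["q"],2))
E
python3 - <<'E'
from h import *
p=dict(np.load("top0.npz"))
for n,uv,z in(("dL",(217.6,157.2),.076),("dM",(243.2,153),.076),("dR",(269,148.8),.076),("head",(324.2,164.8),.076),("end",(333.4,210.2),.052),("neck",(323.3,174),.052)): print(n,ray(p,uv,z))
h=ray(p,(324.2,164.8),.076);e=ray(p,(333.4,210.2),.052);d=h-e;print(np.hypot(*d[:2]),np.arctan2(d[1],d[0]))
row(h[0],h[1],.25,0.24)
E
```

```text
dL [0.50777579 0.14877308 0.076     ]
dM [0.52386919 0.05566293 0.076     ]
dR [ 0.53997092 -0.03819972  0.076     ]
head [ 0.48222539 -0.23795001  0.076     ]
end [ 0.31956286 -0.2736166   0.052     ]
neck [ 0.45208872 -0.23866053  0.052     ]
0.16652688490013262 0.21585140382063583
row [-53.56 -62.26  -4.87] [ 0.    -0.     2.532] pos [0.2078 0.5361 0.2014] rot [3.141 0.    2.772] F [-0.59 -0.09 -0.26] w 0.0913 ff 0.0 t 1.2 q [ 1.18  0.32  1.56 -0.    1.26 -0.02]
```

Request:
move_arm --pt "-13.4 -15.6 -1.2 0 0 0.633 1" --pt "-13.4 -15.6 -1.2 0 0 0.633 1" --pt "-13.4 -15.6 -1.2 0 0 0.633 1" --pt "-13.4 -15.6 -1.2 0 0 0.633 1" --pt "-13.4 -15.6 -1.2 0 0 0.633 1"

```text
time_s: 1.7
tool_pos: [0.277, 0.3381, 0.2139]
eef_rot: [-3.142, 0.002, 2.132]
wrist_force: [0.2, 1.5, 0.1]
gripper_width: 0.0914
finger_force: 0.0
```

Request:
move_arm --pt "-20.0 -4.6 -1.2 0 0 0.633 1" --pt "-20.0 -4.6 -1.2 0 0 0.633 1" --pt "-20.0 -4.6 -1.2 0 0 0.633 1" --pt "-20.0 -4.6 -1.2 0 0 0.633 1" --pt "-20.0 -4.6 -1.2 0 0 0.633 1"

```text
time_s: 2.2
tool_pos: [0.3468, 0.1454, 0.2259]
eef_rot: [3.139, 0.001, 1.497]
wrist_force: [-0.8, 0.5, 0.0]
gripper_width: 0.0916
finger_force: 0.0
```

Request:
move_arm --pt "-18.9 8.1 -1.2 0 0 0.633 1" --pt "-18.9 8.1 -1.2 0 0 0.633 1" --pt "-18.9 8.1 -1.2 0 0 0.633 1" --pt "-18.9 8.1 -1.2 0 0 0.633 1" --pt "-18.9 8.1 -1.2 0 0 0.633 1"

```text
time_s: 2.7
tool_pos: [0.4162, -0.0482, 0.2376]
eef_rot: [3.139, -0.0, 0.866]
wrist_force: [-0.4, 1.0, -0.2]
gripper_width: 0.0911
finger_force: 0.0
```

Request:
move_arm --pt "-10.4 17.7 -1.2 0 0 0.633 1" --pt "-10.4 17.7 -1.2 0 0 0.633 1" --pt "-10.4 17.7 -1.2 0 0 0.633 1" --pt "-10.4 17.7 -1.2 0 0 0.633 1" --pt "-10.4 17.7 -1.2 0 0 0.633 1"

```text
time_s: 3.2
tool_pos: [0.4852, -0.2413, 0.2486]
eef_rot: [3.14, -0.001, 0.236]
wrist_force: [-0.8, 0.9, 0.1]
gripper_width: 0.0911
finger_force: 0.0
```

```bash
python3 - <<'E'
from plant import manip
from h import *
row(.482,-.238,.25,.225)
p=manip.capture("wrist"); cv2.imwrite("pics/w1.png",p["frame"][:,:,::-1])
np.savez("w1.npz",**{k:p[k] for k in("intrinsics","rvec","tvec")})
print(manip.boxes_of(p,"mallet"))
E
```

```text
row [-0.24 -0.4  -0.14] [ 0.001 -0.001  0.011] pos [ 0.4852 -0.2413  0.2486] rot [ 3.14e+00 -1.00e-03  2.36e-01] F [-0.76  0.85  0.09] w 0.0911 ff 0.0 t 3.2 q [-0.48  0.24  1.56 -0.    1.34  0.85]
[{'at': [0.4658, -0.2474, 0.0779], 'confidence': 0.83}]
```

View pics/w1.png

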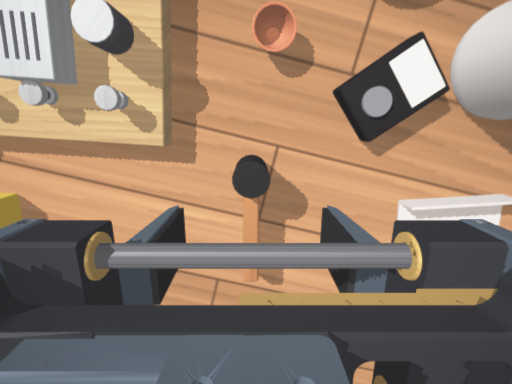

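The wrist view shows the mallet head at about (251,176) and its handle running straight down to (251,281). The right dog's cap is at (107,97) and the middle one at (34,92).

```bash
python3 - <<'E'
from h import *
c=dict(np.load("w1.npz"))
R=cv2.Rodrigues(c["rvec"])[0];print("cam",-R.T@c["tvec"])
h=ray(c,(251,176),.076);e=ray(c,(251,281.5),.052);d=(h-e)[:2]
print(h,e,np.hypot(*d),np.arctan2(d[1],d[0]))
print("dogs",ray(c,(106,97),.076),ray(c,(33,92),.076))
from plant import manip
p=manip.capture("wrist"); m=[s for s in manip.silhouettes(p,"mallet")][0]["mask"]; 
g=p["frame"].astype(int).max(2)<60; g[:, :200]=0;g[:,300:]=0;g[205:]=0;g[:140]=0
u=np.argwhere(g);print("dark bbox",u.min(0),u.max(0))
for z in(.0,.076):print(z,[np.round(proj(c,[[h[0]+.026*np.cos(a),h[1]+.026*np.sin(a),z] for a in np.linspace(0,6.28,40)]).min(0)),np.round(proj(c,[[h[0]+.026*np.cos(a),h[1]+.026*np.sin(a),z] for a in np.linspace(0,6.28,40)]).max(0))])
E
```

```text
cam [ 0.55361608 -0.22507104  0.4307632 ]
[ 0.48608043 -0.23969163  0.076     ] [ 0.31707411 -0.28007383  0.052     ] 0.17376379727618632 0.23454150235989263
dogs [ 0.54075366 -0.04207173  0.076     ] [0.52553744 0.04588786 0.076     ]
dark bbox [155 238] [195 271]
0.0 [array([235., 151.]), array([267., 183.])]
0.076 [array([231., 156.]), array([271., 195.])]
```

Request:
move_arm --pt "-0.1 -0.25 5 0 0 0 1" --pt "-0.1 -0.25 10 0 0 0 1" --pt "-0.1 -0.25 15 0 0 0 1" --pt "-0.1 -0.25 18.5 0 0 0 1" --pt "-0.1 -0.25 19.6 0 0 0 1"

```text
time_s: 3.9
tool_pos: [0.4782, -0.2327, 0.0503]
eef_rot: [-3.136, 0.005, 0.243]
wrist_force: [0.1, 0.1, 0.2]
gripper_width: 0.0911
finger_force: 0.0
```

Request:
move_arm --pt "0 0 0 0 0 0 0.4" --pt "0 0 0 0 0 0 0.4" --pt "0 0 0 0 0 0 0.4" --pt "0 0 0 0 0 0 0.4" --pt "0 0 0 0 0 0 0.4" --force 35

```text
time_s: 4.4
tool_pos: [0.4822, -0.2373, 0.0548]
eef_rot: [3.138, -0.003, 0.24]
wrist_force: [0.0, -4.3, 3.5]
gripper_width: 0.0542
finger_force: 1.6
```

Request:
move_arm --pt "0 0 0 0 0 0 0.2" --pt "0 0 0 0 0 0 0.2" --pt "0 0 0 0 0 0 0.2" --pt "0 0 0 0 0 0 0.2" --pt "0 0 0 0 0 0 0.2" --force 45

```text
time_s: 4.9
tool_pos: [0.4826, -0.2376, 0.0548]
eef_rot: [3.138, -0.003, 0.24]
wrist_force: [0.8, -4.2, 6.4]
gripper_width: 0.0506
finger_force: 45.0
```

```bash
python3 -c "
from h import *
row(.482,-.238,.053,.225)"
```

```text
row [-0.07  0.02  0.18] [ 0.004 -0.003  0.015] pos [ 0.4826 -0.2376  0.0548] rot [ 3.138e+00 -3.000e-03  2.400e-01] F [ 0.8  -4.17  6.37] w 0.0506 ff 45.0 t 4.9 q [-0.48  0.4   1.86 -0.    0.88  0.85]
```

Request:
move_arm --pt "0 0 -0.5 0 0 0 0.2" --pt "0 0 -3.5 0 0 0 0.2" --pt "0 0 -7.5 0 0 0 0.2" --pt "0 0 -11.5 0 0 0 0.2" --pt "0 0 -14 0 0 0 0.2"

```text
time_s: 5.4
tool_pos: [0.4807, -0.2356, 0.1952]
eef_rot: [-3.141, -0.001, 0.24]
wrist_force: [0.3, 0.3, -4.7]
gripper_width: 0.0505
finger_force: 45.0
```

Request:
move_arm --pt "0 0 -0.5 0 0 0 0.2" --pt "0 0 -0.5 0 0 0 0.2" --pt "0 0 -0.5 0 0 0 0.2" --pt "0 0 -0.5 0 0 0 0.2" --pt "0 0 -0.5 0 0 0 0.2"

```text
time_s: 5.9
tool_pos: [0.4802, -0.2358, 0.1967]
eef_rot: [-3.139, 0.002, 0.24]
wrist_force: [0.7, 0.9, -3.8]
gripper_width: 0.0506
finger_force: 45.0
```

```bash
python3 - <<'E'
from plant import manip
from h import *
row(.541,-.041,.20,.177)
p=manip.capture("scene"); cv2.imwrite("pics/s1.png",p["frame"][:,:,::-1])
c=dict(np.load("scene0.npz"));t=dict(np.load("top0.npz"))
# triangulate dogs: top pixel rays vs scene
for n,uv in(("dL",(217.6,157.2)),("dM",(243.2,153)),("dR",(269,148.8))):
    print(n,proj(c,ray(t,uv,.076)))
p=manip.capture("wrist"); cv2.imwrite("pics/w2.png",p["frame"][:,:,::-1])
np.savez("w2.npz",**{k:p[k] for k in("intrinsics","rvec","tvec")})
E
```

```text
row [ 10.53 -17.48  -0.31] [-0.002  0.002  0.063] pos [ 0.4802 -0.2358  0.1967] rot [-3.139e+00  2.000e-03  2.400e-01] F [ 0.7   0.93 -3.84] w 0.0506 ff 45.0 t 5.9 q [-0.48  0.26  1.66  0.    1.22  0.85]
dL [[289.81923432 235.56946251]]
dM [[251.92394078 226.82454719]]
dR [[215.71822054 218.43168903]]
```

View pics/w2.png

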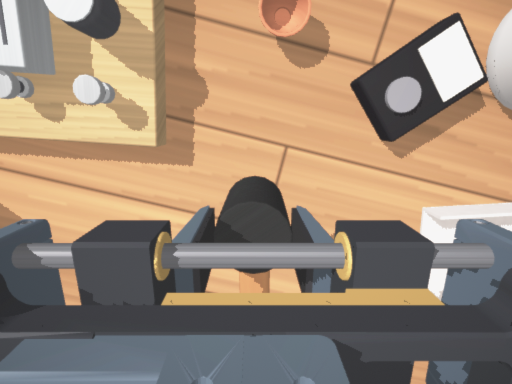

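The mallet is held upright and aligned in the gripper. The right dog shows at (90,89). I'll move above it.

Request:
move_arm --pt "2.1 -3.5 -0.3 0 0 0.06 0.2" --pt "4.6 -7.5 -0.3 0 0 0.06 0.2" --pt "7.1 -11.6 -0.3 0 0 0.06 0.2" --pt "9.3 -15.3 -0.3 0 0 0.06 0.2" --pt "10.5 -17.4 -0.3 0 0 0.06 0.2"

```text
time_s: 6.5
tool_pos: [0.5423, -0.039, 0.2011]
eef_rot: [-3.14, -0.0, 0.182]
wrist_force: [-0.6, -0.7, -5.0]
gripper_width: 0.0508
finger_force: 45.0
```

Request:
move_arm --pt "0 0 2 0 0 0 0.2" --pt "0 0 4 0 0 0 0.2" --pt "0 0 5 0 0 0 0.2" --pt "0 0 5 0 0 0 0.2" --pt "0 0 5 0 0 0 0.2"

```text
time_s: 7.0
tool_pos: [0.5421, -0.0425, 0.1518]
eef_rot: [3.141, -0.001, 0.179]
wrist_force: [-0.6, -0.4, -5.0]
gripper_width: 0.0507
finger_force: 45.0
```

```bash
python3 - <<'E'
from plant import manip
from h import *
row(.540,-.040,.15,.177)
p=manip.capture("scene"); f=p["frame"][:,:,::-1]
cv2.imwrite("pics/s2.png",cv2.resize(f[130:290,140:340],None,fx=3.5,fy=3.5,interpolation=2))
E
```

```text
row [-0.16 -0.28  0.18] [ 0.    -0.001  0.002] pos [ 0.5421 -0.0425  0.1518] rot [ 3.141e+00 -1.000e-03  1.790e-01] F [-0.63 -0.38 -4.97] w 0.0507 ff 45.0 t 7.0 q [-0.1   0.31  1.71  0.    1.12  1.29]
```

View pics/s2.png

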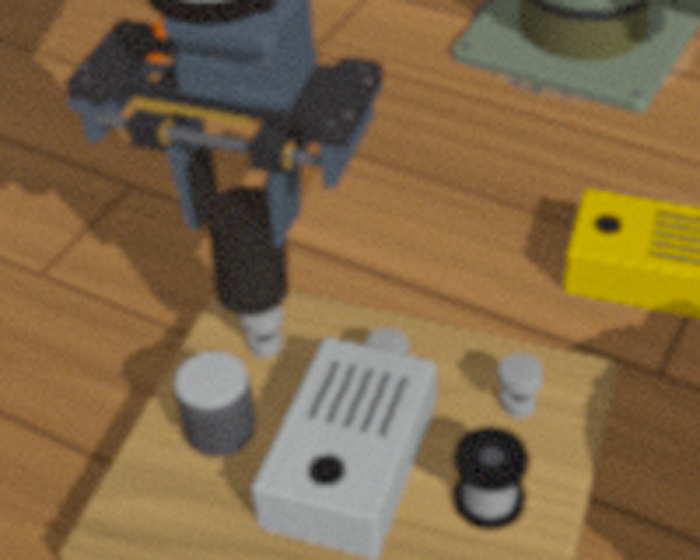

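The head is centred over the right dog at about crop (263,318), and the tin is clear of it. I'll lower until the dog could first bottom, then go on in small feeling steps.

Request:
move_arm --pt "-0.15 -0.2 0.8 0 0 0 0.2" --pt "-0.15 -0.2 1.4 0 0 0 0.2" --pt "-0.15 -0.2 1.7 0 0 0 0.2" --pt "-0.15 -0.2 2.0 0 0 0 0.2" --pt "-0.15 -0.2 2.3 0 0 0 0.2"

```text
time_s: 7.55
tool_pos: [0.5401, -0.0405, 0.1285]
eef_rot: [-3.141, -0.001, 0.18]
wrist_force: [-0.3, -0.0, -2.2]
gripper_width: 0.0503
finger_force: 45.0
```

Request:
move_arm --pt "0 0 0.2 0 0 0 0.2" --pt "0 0 0.4 0 0 0 0.2" --pt "0 0 0.6 0 0 0 0.2" --pt "0 0 0.8 0 0 0 0.2" --pt "0 0 0.8 0 0 0 0.2"

```text
time_s: 8.05
tool_pos: [0.5397, -0.0405, 0.1201]
eef_rot: [-3.141, 0.0, 0.18]
wrist_force: [1.1, -0.7, -2.5]
gripper_width: 0.0505
finger_force: 45.0
```

Request:
move_arm --pt "0 0 0.1 0 0 0 0.2" --pt "0 0 0.2 0 0 0 0.2" --pt "0 0 0.3 0 0 0 0.2" --pt "0 0 0.3 0 0 0 0.2" --pt "0 0 0.3 0 0 0 0.2"

```text
time_s: 8.55
tool_pos: [0.5398, -0.0405, 0.1173]
eef_rot: [-3.142, 0.0, 0.18]
wrist_force: [-0.7, 0.6, -3.3]
gripper_width: 0.0509
finger_force: 45.0
```

Request:
move_arm --pt "0 0 0.1 0 0 0 0.2" --pt "0 0 0.2 0 0 0 0.2" --pt "0 0 0.3 0 0 0 0.2" --pt "0 0 0.3 0 0 0 0.2" --pt "0 0 0.3 0 0 0 0.2"

```text
time_s: 9.05
tool_pos: [0.5397, -0.0405, 0.1142]
eef_rot: [-3.141, 0.0, 0.18]
wrist_force: [-0.7, 1.2, -2.5]
gripper_width: 0.0503
finger_force: 45.0
```

Request:
move_arm --pt "0 0 0.1 0 0 0 0.2" --pt "0 0 0.2 0 0 0 0.2" --pt "0 0 0.3 0 0 0 0.2" --pt "0 0 0.3 0 0 0 0.2" --pt "0 0 0.3 0 0 0 0.2"

```text
time_s: 9.55
tool_pos: [0.5403, -0.0405, 0.1121]
eef_rot: [3.141, -0.002, 0.18]
wrist_force: [-0.7, 1.3, 4.2]
gripper_width: 0.0504
finger_force: 45.0
```

Request:
move_arm --pt "0 0 0.1 0 0 0 0.2" --pt "0 0 0.15 0 0 0 0.2" --pt "0 0 0.15 0 0 0 0.2" --pt "0 0 0.15 0 0 0 0.2" --pt "0 0 0.15 0 0 0 0.2"

```text
time_s: 10.05
tool_pos: [0.5406, -0.0404, 0.111]
eef_rot: [3.141, -0.002, 0.18]
wrist_force: [-1.1, 1.7, 7.5]
gripper_width: 0.0505
finger_force: 45.0
```

Request:
move_arm --pt "0 0 0.1 0 0 0 0.2" --pt "0 0 0.1 0 0 0 0.2" --pt "0 0 0.1 0 0 0 0.2" --pt "0 0 0.1 0 0 0 0.2" --pt "0 0 0.1 0 0 0 0.2"

```text
time_s: 10.55
tool_pos: [0.5409, -0.0404, 0.1105]
eef_rot: [3.141, -0.003, 0.18]
wrist_force: [-1.8, 1.7, 10.3]
gripper_width: 0.0507
finger_force: 45.0
```

Request:
move_arm --pt "0 0 -0.5 0 0 0 0.2" --pt "0 0 -2 0 0 0 0.2" --pt "0 0 -5 0 0 0 0.2" --pt "0 0 -8 0 0 0 0.2" --pt "0 0 -9 0 0 0 0.2"

```text
time_s: 11.05
tool_pos: [0.5408, -0.041, 0.2005]
eef_rot: [3.14, -0.003, 0.18]
wrist_force: [0.6, -0.3, -4.9]
gripper_width: 0.0507
finger_force: 45.0
```

```bash
python3 -c "
from h import *
row(.5075,.148,.20,.177)"
```

```text
row [  0.1  -19.19   0.02] [ 0.002 -0.003  0.003] pos [ 0.5408 -0.041   0.2005] rot [ 3.14e+00 -3.00e-03  1.80e-01] F [ 0.55 -0.33 -4.9 ] w 0.0507 ff 45.0 t 11.05 q [-0.1   0.27  1.64 -0.    1.23  1.29]
```

Request:
move_arm --pt "0 -3.5 0 0 0 0 0.2" --pt "0.1 -8 0 0 0 0 0.2" --pt "0.1 -12.5 0 0 0 0 0.2" --pt "0.1 -16.5 0 0 0 0 0.2" --pt "0.1 -19.2 0 0 0 0 0.2"

```text
time_s: 11.55
tool_pos: [0.5047, 0.1505, 0.1968]
eef_rot: [-3.142, 0.003, 0.181]
wrist_force: [0.9, -0.6, -3.9]
gripper_width: 0.0505
finger_force: 45.0
```

Request:
move_arm --pt "0 0 2 0 0 0 0.2" --pt "0 0 4 0 0 0 0.2" --pt "0 0 5 0 0 0 0.2" --pt "0 0 5 0 0 0 0.2" --pt "0 0 5 0 0 0 0.2"

```text
time_s: 12.05
tool_pos: [0.5066, 0.1483, 0.1487]
eef_rot: [3.142, 0.0, 0.179]
wrist_force: [0.6, 0.4, -3.8]
gripper_width: 0.0506
finger_force: 45.0
```

```bash
python3 - <<'E'
from plant import manip
from h import *
row(.5075,.148,.15,.177)
p=manip.capture("scene"); f=p["frame"][:,:,::-1]
cv2.imwrite("pics/s3.png",cv2.resize(f[130:290,140:340],None,fx=3.5,fy=3.5,interpolation=2))
E
```

```text
row [ 0.08  0.05 -0.13] [0.    0.    0.002] pos [0.5066 0.1483 0.1487] rot [3.142 0.    0.179] F [ 0.58  0.35 -3.78] w 0.0506 ff 45.0 t 12.05 q [ 0.26  0.29  1.75 -0.    1.1   1.65]
```

View pics/s3.png

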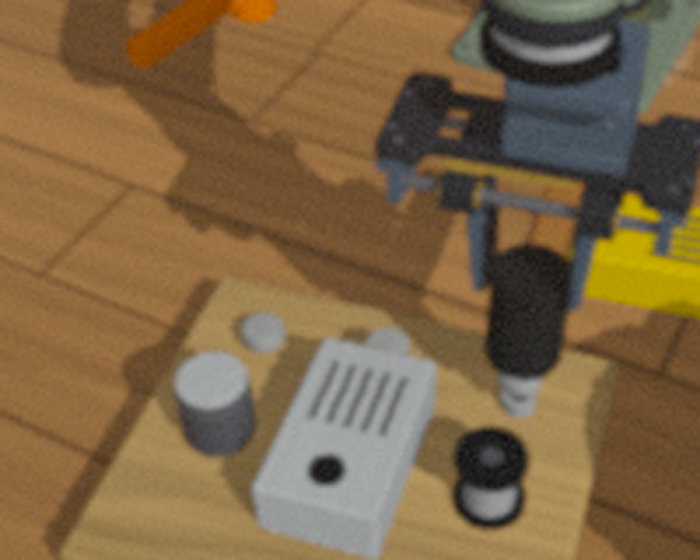

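The right dog is down at (263,331), and the middle dog and casing haven't moved. The mallet is over the left dog at (520,375).

Request:
move_arm --pt "0.1 0 0.6 0 0 0 0.2" --pt "0.1 0 1.1 0 0 0 0.2" --pt "0.1 0 1.4 0 0 0 0.2" --pt "0.1 0 1.7 0 0 0 0.2" --pt "0.1 0 2.0 0 0 0 0.2"

```text
time_s: 12.6
tool_pos: [0.5081, 0.1488, 0.1294]
eef_rot: [-3.142, -0.002, 0.18]
wrist_force: [0.5, -0.0, 0.2]
gripper_width: 0.051
finger_force: 45.0
```

Request:
move_arm --pt "0 0 0.2 0 0 0 0.2" --pt "0 0 0.4 0 0 0 0.2" --pt "0 0 0.6 0 0 0 0.2" --pt "0 0 0.8 0 0 0 0.2" --pt "0 0 0.8 0 0 0 0.2"

```text
time_s: 13.1
tool_pos: [0.5074, 0.1487, 0.1207]
eef_rot: [-3.142, -0.0, 0.18]
wrist_force: [0.6, -0.7, -0.2]
gripper_width: 0.0507
finger_force: 45.0
```

Friction here is about 4–5 N. Now the 3 mm steps.

Request:
move_arm --pt "0 0 0.1 0 0 0 0.2" --pt "0 0 0.2 0 0 0 0.2" --pt "0 0 0.3 0 0 0 0.2" --pt "0 0 0.3 0 0 0 0.2" --pt "0 0 0.3 0 0 0 0.2"

```text
time_s: 13.6
tool_pos: [0.5074, 0.1487, 0.1178]
eef_rot: [-3.142, 0.0, 0.18]
wrist_force: [1.1, -0.3, 0.7]
gripper_width: 0.0505
finger_force: 45.0
```

Request:
move_arm --pt "0 0 0.1 0 0 0 0.2" --pt "0 0 0.2 0 0 0 0.2" --pt "0 0 0.3 0 0 0 0.2" --pt "0 0 0.3 0 0 0 0.2" --pt "0 0 0.3 0 0 0 0.2"

```text
time_s: 14.1
tool_pos: [0.5074, 0.1487, 0.1147]
eef_rot: [-3.142, 0.0, 0.18]
wrist_force: [-0.5, -0.6, 0.0]
gripper_width: 0.0507
finger_force: 45.0
```

Request:
move_arm --pt "0 0 0.1 0 0 0 0.2" --pt "0 0 0.2 0 0 0 0.2" --pt "0 0 0.3 0 0 0 0.2" --pt "0 0 0.3 0 0 0 0.2" --pt "0 0 0.3 0 0 0 0.2"

```text
time_s: 14.6
tool_pos: [0.5074, 0.1487, 0.1118]
eef_rot: [-3.142, 0.0, 0.18]
wrist_force: [0.4, -0.8, -0.0]
gripper_width: 0.0505
finger_force: 45.0
```

Request:
move_arm --pt "0 0 0.1 0 0 0 0.2" --pt "0 0 0.2 0 0 0 0.2" --pt "0 0 0.3 0 0 0 0.2" --pt "0 0 0.3 0 0 0 0.2" --pt "0 0 0.3 0 0 0 0.2"

```text
time_s: 15.1
tool_pos: [0.5073, 0.1487, 0.1087]
eef_rot: [-3.142, 0.0, 0.18]
wrist_force: [0.4, -1.2, -1.1]
gripper_width: 0.0507
finger_force: 45.0
```

Request:
move_arm --pt "0 0 0.1 0 0 0 0.2" --pt "0 0 0.2 0 0 0 0.2" --pt "0 0 0.3 0 0 0 0.2" --pt "0 0 0.3 0 0 0 0.2" --pt "0 0 0.3 0 0 0 0.2"

```text
time_s: 15.6
tool_pos: [0.5074, 0.1487, 0.1058]
eef_rot: [-3.142, 0.0, 0.18]
wrist_force: [-0.1, -0.3, -0.3]
gripper_width: 0.0507
finger_force: 45.0
```

Request:
move_arm --pt "0 0 0.1 0 0 0 0.2" --pt "0 0 0.2 0 0 0 0.2" --pt "0 0 0.3 0 0 0 0.2" --pt "0 0 0.3 0 0 0 0.2" --pt "0 0 0.3 0 0 0 0.2"

```text
time_s: 16.1
tool_pos: [0.5081, 0.1489, 0.1037]
eef_rot: [-3.141, -0.002, 0.18]
wrist_force: [0.7, -1.1, 5.5]
gripper_width: 0.0505
finger_force: 45.0
```

Force is rising: contact is about 10 N.

Request:
move_arm --pt "0 0 0.1 0 0 0 0.2" --pt "0 0 0.15 0 0 0 0.2" --pt "0 0 0.15 0 0 0 0.2" --pt "0 0 0.15 0 0 0 0.2" --pt "0 0 0.15 0 0 0 0.2"

```text
time_s: 16.6
tool_pos: [0.5085, 0.149, 0.1028]
eef_rot: [-3.141, -0.003, 0.18]
wrist_force: [-0.2, -0.7, 9.2]
gripper_width: 0.0509
finger_force: 45.0
```

Request:
move_arm --pt "0 0 0.08 0 0 0 0.2" --pt "0 0 0.08 0 0 0 0.2" --pt "0 0 0.08 0 0 0 0.2" --pt "0 0 0.08 0 0 0 0.2" --pt "0 0 0.08 0 0 0 0.2"

```text
time_s: 17.1
tool_pos: [0.5086, 0.149, 0.1023]
eef_rot: [-3.141, -0.004, 0.18]
wrist_force: [-0.2, -1.3, 10.8]
gripper_width: 0.0508
finger_force: 45.0
```

Request:
move_arm --pt "0 0 -0.5 0 0 0 0.2" --pt "0 0 -2 0 0 0 0.2" --pt "0 0 -5 0 0 0 0.2" --pt "0 0 -8 0 0 0 0.2" --pt "0 0 -10 0 0 0 0.2"

```text
time_s: 17.6
tool_pos: [0.507, 0.1489, 0.2012]
eef_rot: [-3.141, 0.001, 0.18]
wrist_force: [0.3, -0.9, -4.6]
gripper_width: 0.0505
finger_force: 45.0
```

```bash
python3 -c "
from h import *
row(.485,-.205,.20,.18)"
```

```text
row [-8.48 34.43  0.1 ] [-0.001  0.001 -0.   ] pos [0.507  0.1489 0.2012] rot [-3.141e+00  1.000e-03  1.800e-01] F [ 0.29 -0.86 -4.61] w 0.0505 ff 45.0 t 17.6 q [0.26 0.25 1.67 0.   1.23 1.65]
```

Request:
move_arm --pt "-0.8 3 0 0 0 0 0.2" --pt "-1.7 7 0 0 0 0 0.2" --pt "-2.7 11 0 0 0 0 0.2" --pt "-3.7 15 0 0 0 0 0.2" --pt "-4.7 19 0 0 0 0 0.2"

```text
time_s: 18.1
tool_pos: [0.4936, -0.0476, 0.1991]
eef_rot: [-3.14, 0.003, 0.18]
wrist_force: [0.4, 0.3, -4.0]
gripper_width: 0.0506
finger_force: 45.0
```

Request:
move_arm --pt "-1 4 0 0 0 0 0.2" --pt "-2 8 0 0 0 0 0.2" --pt "-2.9 12 0 0 0 0 0.2" --pt "-3.5 14.5 0 0 0 0 0.2" --pt "-3.8 15.4 0 0 0 0 0.2"

```text
time_s: 18.6
tool_pos: [0.4841, -0.2067, 0.1989]
eef_rot: [-3.14, 0.003, 0.177]
wrist_force: [-1.3, 0.6, -4.7]
gripper_width: 0.0506
finger_force: 45.0
```

Request:
move_arm --pt "0 0 3 0 0 0 0.2" --pt "0 0 7 0 0 0 0.2" --pt "0 0 11 0 0 0 0.2" --pt "0 0 13 0 0 0 0.2" --pt "0 0 13.5 0 0 0 0.2"

```text
time_s: 19.1
tool_pos: [0.4825, -0.2026, 0.0621]
eef_rot: [-3.136, 0.007, 0.18]
wrist_force: [0.1, 0.8, -3.6]
gripper_width: 0.0506
finger_force: 45.0
```

```bash
python3 -c "
from h import *
row(.485,-.205,.055,.18)"
```

```text
row [0.2  0.28 0.71] [-0.006  0.007  0.   ] pos [ 0.4825 -0.2026  0.0621] rot [-3.136  0.007  0.18 ] F [ 0.1   0.79 -3.58] w 0.0506 ff 45.0 t 19.1 q [-0.42  0.37  1.87  0.    0.9   0.97]
```

Now lower to contact gently.

Request:
move_arm --pt "0 0 0 0 0 0 0.2" --pt "0 0 0.2 0 0 0 0.2" --pt "0 0 0.4 0 0 0 0.2" --pt "0 0 0.6 0 0 0 0.2" --pt "0 0 0.6 0 0 0 0.2"

```text
time_s: 19.6
tool_pos: [0.4854, -0.2049, 0.0599]
eef_rot: [3.141, -0.001, 0.18]
wrist_force: [-0.1, 1.1, -5.1]
gripper_width: 0.0505
finger_force: 45.0
```

Request:
move_arm --pt "0 0 0.1 0 0 0 0.2" --pt "0 0 0.2 0 0 0 0.2" --pt "0 0 0.3 0 0 0 0.2" --pt "0 0 0.35 0 0 0 0.2" --pt "0 0 0.35 0 0 0 0.2"

```text
time_s: 20.1
tool_pos: [0.4852, -0.2049, 0.0559]
eef_rot: [-3.141, 0.0, 0.18]
wrist_force: [0.8, 0.2, -5.0]
gripper_width: 0.0508
finger_force: 45.0
```

Request:
move_arm --pt "0 0 0.05 0 0 0 0.2" --pt "0 0 0.1 0 0 0 0.2" --pt "0 0 0.15 0 0 0 0.2" --pt "0 0 0.15 0 0 0 0.2" --pt "0 0 0.15 0 0 0 0.2"

```text
time_s: 20.6
tool_pos: [0.4857, -0.2049, 0.0549]
eef_rot: [3.141, -0.001, 0.18]
wrist_force: [0.0, 0.9, -1.2]
gripper_width: 0.0506
finger_force: 45.0
```

Contact with the bench. I'll open slowly, then rise straight up.

Request:
move_arm --pt "0 0 0.03 0 0 0 0.2" --pt "0 0 0.05 0 0 0 0.6" --pt "0 0 0.05 0 0 0 0.7" --pt "0 0 0.05 0 0 0 0.9" --pt "0 0 0.05 0 0 0 1"

```text
time_s: 21.1
tool_pos: [0.4852, -0.205, 0.054]
eef_rot: [-3.142, 0.0, 0.18]
wrist_force: [-0.5, 0.1, 0.8]
gripper_width: 0.0759
finger_force: 0.0
```

Request:
move_arm --pt "0 0 0 0 0 0 1" --pt "0 0 0 0 0 0 1" --pt "0 0 0 0 0 0 1" --pt "0 0 -1 0 0 0 1" --pt "0 0 -3 0 0 0 1"

```text
time_s: 21.6
tool_pos: [0.4842, -0.2044, 0.0836]
eef_rot: [-3.14, 0.003, 0.18]
wrist_force: [-0.6, 1.1, 0.7]
gripper_width: 0.0913
finger_force: 0.0
```

Request:
move_arm --pt "0 0 -4 0 0 0 1" --pt "0 0 -8 0 0 0 1" --pt "0 0 -12 0 0 0 1" --pt "-4 0 -16 0 0 0 1" --pt "-8 0 -18 0 0 0 1"

```text
time_s: 22.1
tool_pos: [0.4082, -0.2195, 0.2668]
eef_rot: [3.139, -0.004, 0.182]
wrist_force: [-1.1, -0.5, 0.4]
gripper_width: 0.0911
finger_force: 0.0
```

```bash
python3 - <<'E'
from plant import manip
from h import *
row(.485,-.205,.055,.18)
a=manip.capture("scene")["frame"][:,:,::-1]; b=manip.capture("top")["frame"][:,:,::-1]
o=np.hstack([cv2.resize(a[150:310,140:340],(400,320)),cv2.resize(b[90:250,190:390],(400,320))])
cv2.imwrite("pics/end.png",o)
E
```

```text
row [ 7.74 -0.11 21.2 ] [ 0.003 -0.004  0.002] pos [ 0.4082 -0.2195  0.2668] rot [ 3.139 -0.004  0.182] F [-1.07 -0.53  0.43] w 0.0911 ff 0.0 t 22.1 q [-0.52  0.1   1.69 -0.    1.35  0.87]
```

View pics/end.png

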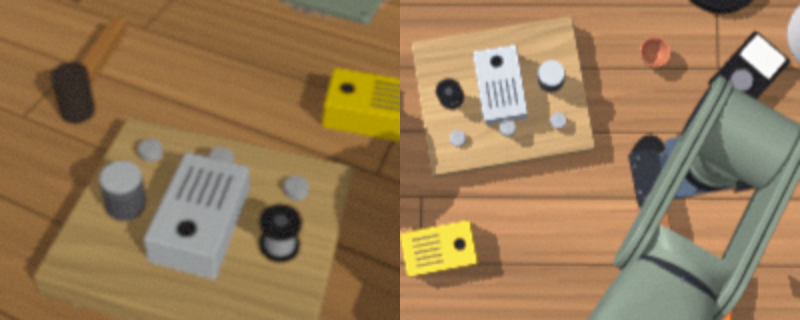

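The mallet stands upright beside the board at (72,92). Both outer dogs are down at (150,150) and (296,187). The middle dog and casing are unmoved.

```bash
python3 -c "
from plant import manip
print(manip.sign_off())"
```

```text
the job is handed in; nothing more can be done
None
```

I knocked both outer dogs down until I felt them bottom (about 15 N each, below the 25 N cap limit), left the middle stop dog and casing in place, stood the mallet upright beside the board, and handed the job in at about 22 s.

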